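Seat and hold the bayonet lamp cartridge

ROBOT

A 7-joint arm with a two-finger parallel gripper is mounted at the origin on the work surface. World frame = base frame: x ahead of the robot, y to its left, z up, the work surface at z = 0. Lengths are in mm, angles in rad, forces in N, time in s.
With the tool pointing down it reaches from about 425 to 950 mm from the base axis. Payload 4.7 kg.
Tool frame: the origin (TCP) lies between the finger pads; the fingertips stand 17 mm ahead of it and the grasp point (between the pads) lies 2 mm behind it; z points along the fingers, y is the line along which they close (so a half turn about z gives the same grasp; the last joint's range is limited). The gripper opens to 87 mm and grips with 3 to 60 N. Pads are 19 mm wide; open, the fingers measure 117 mm over their backs; the gripper's body (75 mm by 190 mm) begins 51 mm behind the grasp point.
Start: joints at [-1.156, 0.469, -0.049, 1.532, 0.024, 1.141, -0.082], TCP at [289.792, 609.646, 239.573] pointing down, gripper open.
Joint ranges: [-2.59, 2.59], [-0.33, 1.99], [-1.39, 1.29], [0.1, 2.45], [-1.04, 4.18], [0.21, 1.99], [-2.66, 2.66]. Speed limits (rad/s): [2.57, 2.57, 3.14, 3.14, 3.14, 3.14, 3.14].

INTERFACE

Orientations are given as a unit quaternion [x, y, z, w].
In Python, from workcell import * gives the robot as it stands. Calls block until the motion is done:
- move_pose(position, orientation): joint-space move of the TCP to a pose.
- move_straight(position, orientation=None, velocity=150): straight line of the TCP; orientation=None keeps the orientation; velocity is the mean speed in mm/s.
- move_j(angles): joint-space move.
- grip(opening, f_grip=None): finger opening in mm; f_grip is the grip in N (None keeps the last); returns when the fingers have stopped.
- wait(seconds).
- ik(position, orientation): joint angles nearest the present ones, or None.
- get_image(name): name is "scene" or "top" or "wrist"; returns the picture (420x560x3 uint8, red, green, blue); there is no depth.
- camera_info(name): a dict with "mtx" (3x3 intrinsics, pixels), "camera_from_world" (4x4, takes a point from world to camera coordinates); the wrist camera has in their place "T_tool_cam" (4x4, takes a point from camera to tool coordinates, whose origin is the TCP and whose axes are the flange's). Camera axes: x right, y up, looking along -z (the intrinsics and any distortion apply to the point x, -y, -z); pixel columns grow to the right and rows downward; lengths in mm; the calibration is good to about 2 mm. A picture is of the moment at which its call begins: read the wrist's pose just before it. camera_info takes no time and is no camera call.
A pose or a line that the arm cannot do raises PlanningError and nothing moves.
- close_job(): hands the job in; it is judged then, once.
Readings, each from a call of its own:
- get_time(): time.
- get_joint_pos(): joint angles.
- get_qvel(): joint speeds.
- get_effort(): joint torques, N m.
- get_eef_pos(): TCP position.
- get_orientation(): TCP orientation.
- get_wrist_force(): force on the tool from outside, world axes, zero at the start.
- get_wrist_torque(): the same for the moment, N m.
- get_finger_gap(): finger opening in mm.
- get_gripper_force(): force on a finger pad.
Only numpy, scipy, OpenCV 4.12 (cv2) and the standard library are available. Lean on these libraries where they do the work, as an engineer would, in place of code of your own. Each camera call takes 0.05 s, during which the arm holds its last target. There are 200 camera calls.

TASK

Lift the lamp cartridge (the part with the bar grip and two side lugs) out of its cavity in the moulded tray, push it down into the spring socket on top of the light-source box with its lugs through the two slots, and twist it a quarter turn clockwise, seen from above, to its stop. Finish while still gripping it and pressing it fully home, its flange down on the socket's rim, so that a colleague can tighten the clamp; do not let go. Leave the blanking plug in the tray and the other things on the bench alone.

Things in the scene. Friction and masses are not known exactly. Their poses are not given: they have to be found in the camera images.
- cartridge: Lamp cartridge, loose, about 120 g, upright in either tray cavity. Origin: centre of its underside, z up. From below: aluminium barrel 26 mm across, z 0-30, foot tapered; two steel lugs along +x and -x, 8 mm wide, out to 21.5 mm from the axis, z 12-19; grey flange 48 mm across, z 30-36; grey bar grip 42 mm along x (in line with the lugs), 16 mm along y, z 36-66. Half a turn leaves it the same.
- plug: Blanking plug, bystander, loose: same barrel and flange as the cartridge but without lugs, with a round knob 24 mm in diameter, 50 mm tall in all, in the tray's other cavity. Origin: centre of its underside.
- tray: Moulded white plastic tray, fixed, 190 (x) x 100 (y) x 30 mm. Origin: centre of its underside. Two open cavities at x = -45 and +45 mm, each 47 (x) x 31 mm (y), 24 mm deep. Parts stand upright on the cavity floor, 6 mm above the bench, the flange 6 mm above the tray's top, x axis within 0.06 rad of the tray's.
- lampbox: Off-white light-source box, fixed, 170 (x) x 220 (y) x 90 mm high, carrying handle on its +x side. Origin: centre of its underside. On the middle of its top stands the socket, an aluminium collar 60 mm in outer diameter and 40 mm high. To enter it, the cartridge's bar and lugs lie along the box's x axis. Home (flange on the rim), the cartridge's origin is 100 mm above the box's.
- socket_mouth (a point): Centre of the socket's mouth, at rim level, 130 mm above the box's origin; axes as the box. Round bore 32 mm across with two slots along +x and -x, 13 mm wide, out to 24 mm from the axis, through a ledge 6 mm thick. The lugs can turn under it when the cartridge is under 5 mm above home. Stops end the turn about 93 degrees clockwise from above, bar along the box's y.
- plunger (a joint): Spring contact in the socket, m pressed down from rest: 0 untouched, touched when the cartridge is 12 mm above home, 0.012 when the cartridge is home. Pushes up with about 3 N at rest rising 0.9 N per mm, 14 N at home. Turned anticlockwise the cartridge is blocked after about 45 to 50 degrees.
- jar: Bystander: sample jar with blue cap, 48 mm in diameter, 75 mm tall. Origin: centre of its underside.
- washbottle: Bystander: white bottle, 64 mm in diameter, 160 mm tall. Origin: centre of its underside.
- carton: Bystander: small cardboard carton 60 x 110 x 30 mm. Origin: centre of its underside.
Not all that is in view belongs to the job. Leave any orange look-alike of the tray alone.

How it is judged:
By the outcome, as a careful person would: the job done as asked, in the order asked, and still so for the second after the job is handed in, while the arm keeps its last pose, push and grip.
It also fails if it takes over 48 s, if anything falls off the work surface, if the arm or the gripper's body presses on something with over 40 N, if the wrist force passes 120 N, or if a joint passes its speed limit or range.

## Working session

There is one attempt and no reset: what is moved stays moved. The work goes in short steps, each a Python script; the robot and the scene stay as the last script left them, time stands still between calls to the robot, and variables do not carry over. Pictures are saved under pics/ and viewed, at most 10 in all, crops included, and the job is handed in when it is done.

```bash
mkdir -p pics; ls
python3 - <<'E'
from workcell import *
import cv2,numpy as np
print(get_time(),get_eef_pos(),get_orientation(),get_finger_gap(),get_wrist_force())
for n in("scene","top","wrist"):
    im=get_image(n); cv2.imwrite(f"pics/{n}0.png",im[...,::-1])
    print(n,{k:(np.round(v,4).tolist() if not isinstance(v,str) else v) for k,v in camera_info(n).items()})
a=cv2.imread("pics/scene0.png");b=cv2.imread("pics/top0.png")
E
```

```text
pics
0.0 [289.59554902 609.09155777 238.48123294] [ 2.20077856e-01  9.75481816e-01 -9.68708612e-04 -1.60847615e-04] 87.05507715809742 [-0.50748502  1.10190531 -0.24659914]
scene {'mtx': [[452.6773, 0.0, 280.3983], [0.0, 452.6773, 208.1096], [0.0, 0.0, 1.0]], 'camera_from_world': [[0.6297, 0.7767, -0.0103, -342.9345], [-0.644, 0.5294, 0.5523, 245.8403], [0.4344, -0.3412, 0.8336, -1688.9044], [0.0, 0.0, 0.0, 1.0]]}
top {'mtx': [[496.0263, 0.0, 275.5092], [0.0, 496.0263, 207.1574], [0.0, 0.0, 1.0]], 'camera_from_world': [[-0.0687, -0.9976, -0.0057, 32.7975], [0.9737, -0.0682, 0.2175, -525.9109], [-0.2174, 0.0094, 0.976, -1190.4234], [0.0, 0.0, 0.0, 1.0]]}
wrist {'mtx': [[309.7432, 0.0, 286.8336], [0.0, 309.7432, 213.185], [0.0, 0.0, 1.0]], 'T_tool_cam': [[-0.0007, 0.9522, 0.3055, 84.5789], [1.0, 0.0009, -0.0003, 0.0761], [-0.0005, 0.3055, -0.9522, -145.2827], [0.0, 0.0, 0.0, 1.0]]}
```

View pics/top0.png

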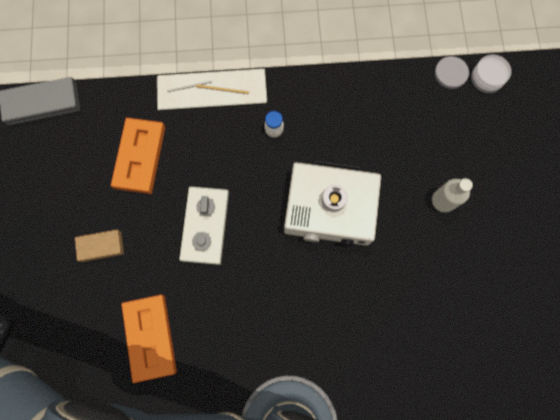

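View pics/scene0.png

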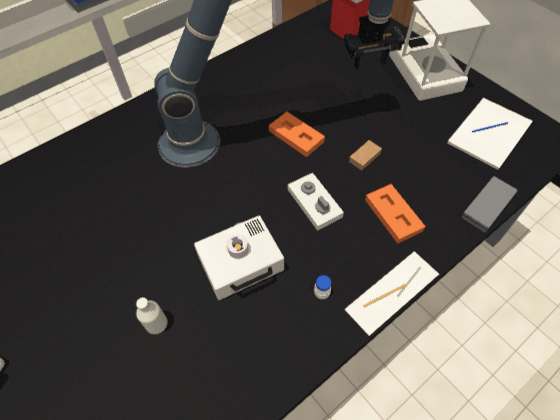

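Candidates for the target are the bar part in the white tray (top 205,205; scene 322,203), the round-knob plug in the same tray (top 201,240; scene 308,187), and the empty orange trays at top (138,155) and (149,338), which are decoys. I choose the bar part at (205,205). The socket is at top (335,198), and the box handle is on the far (+x world) side. Next I take rough positions and then a close wrist look.

```bash
cat > h.py <<'E'
from workcell import *
import cv2,numpy as np
from scipy.spatial.transform import Rotation as R
def cam(name,pose=None):
    c=camera_info(name)
    if name=="wrist":
        p,q=pose; T=np.eye(4);T[:3,:3]=R.from_quat(q).as_matrix();T[:3,3]=p
        W=T@np.array(c["T_tool_cam"])
    else: W=np.linalg.inv(np.array(c["camera_from_world"]))
    return np.array(c["mtx"]),W,c
def ray(px,C):
    K,W,_=C; px=np.atleast_2d(px).astype(float)
    d=np.c_[(px[:,0]-K[0,2])/K[0,0],-(px[:,1]-K[1,2])/K[1,1],-np.ones(len(px))]
    return W[:3,3],d@W[:3,:3].T
def onplane(px,C,z):
    o,d=ray(px,C); return o+d*((z-o[2])/d[:,2])[:,None]
def down(yaw): # tool z down, tool x axis at heading yaw
    x=np.array([np.cos(yaw),np.sin(yaw),0]);z=np.array([0,0,-1.]);return R.from_matrix(np.c_[x,np.cross(z,x),z]).as_quat()
def shot(name,fn):
    pose=(np.array(get_eef_pos()),np.array(get_orientation())) if name=="wrist" else None
    im=get_image(name)[...,::-1].copy(); cv2.imwrite(fn,im)
    np.save(fn+".npy",np.r_[pose[0],pose[1]]) if pose else None
    return im,cam(name,pose)
def load(fn):
    p=np.load(fn+".npy");return cv2.imread(fn),cam("wrist",(p[:3],p[3:]))
E
python3 - <<'E'
from h import *
for n in("scene","top","wrist"): print({k:v for k,v in camera_info(n).items() if k not in("mtx","camera_from_world","T_tool_cam")})
im=cv2.imread("pics/top0.png");C=cam("top")
hsv=cv2.cvtColor(im,cv2.COLOR_BGR2HSV)
m=((hsv[...,1]<60)&(hsv[...,2]>150)).astype(np.uint8)
cs,_=cv2.findContours(m,cv2.RETR_EXTERNAL,cv2.CHAIN_APPROX_NONE)
for c in cs:
    if cv2.contourArea(c)>1000:
        r=cv2.minAreaRect(c);z=30 if r[0][0]<250 else 90
        if r[0][1]<130: continue
        g=onplane(c.reshape(-1,2),C,z)[:,:2].astype(np.float32)
        print(r, z, cv2.minAreaRect(g))
print(onplane([[205,205],[201,240]],C,60),onplane([[335,198]],C,130))
for yaw in np.arange(-np.pi,np.pi,np.pi/4):
    print(round(yaw,2),[None if q is None else np.round(q,2).tolist() for q in [ik(p,down(yaw)) for p in ([560,150,250],[560,-120,300])]])
cv2.imwrite("pics/c0.png",cv2.resize(im[150:280,160:400],None,fx=3.3,fy=3.3,interpolation=cv2.INTER_CUBIC))
E
```

```text
{}
{}
{}
((203.6027374267578, 224.79576110839844), (40.53457260131836, 75.06234741210938), 6.483074188232422) 30 ((501.3919677734375, 181.72421264648438), (102.8066635131836, 192.83319091796875), 81.0252456665039)
((332.9973449707031, 204.51925659179688), (90.0770492553711, 73.75946044921875), 7.815293788909912) 90 ((518.2376098632812, -143.61016845703125), (217.7415008544922, 186.31985473632812), 77.83550262451172)
[[544.42955404 172.97351474  60.        ]
 [456.18896126 186.2316583   60.        ]] [[ 523.23698742 -145.56959798  130.        ]]
-3.14 [[-0.42, 0.3, 0.11, 1.76, -0.04, 1.08, 1.27], [-0.32, 0.27, 0.57, 1.73, -0.16, 1.18, 1.87]]
-2.36 [[-0.3, 0.31, -0.05, 1.75, 0.02, 1.08, 2.01], [-0.18, 0.26, 0.4, 1.72, -0.11, 1.18, 2.6]]
-1.57 [[0.48, 0.56, -1.17, 1.71, 0.55, 1.24, 2.32], [-0.68, 0.41, 1.12, 1.75, -0.39, 1.23, -2.61]]
-0.79 [[-1.13, 0.49, 1.12, 1.8, -0.48, 1.16, -2.21], [-0.68, 0.41, 1.12, 1.75, -0.39, 1.23, -1.82]]
0.0 [[-0.83, 0.34, 0.64, 1.78, -0.23, 1.09, -1.68], [-0.53, 0.32, 0.87, 1.74, -0.26, 1.2, -1.16]]
0.79 [[-0.72, 0.32, 0.5, 1.78, -0.17, 1.09, -0.95], [-0.45, 0.3, 0.74, 1.74, -0.22, 1.19, -0.43]]
1.57 [[-0.65, 0.31, 0.4, 1.77, -0.14, 1.08, -0.2], [-0.4, 0.29, 0.67, 1.73, -0.19, 1.19, 0.33]]
2.36 [[-0.52, 0.3, 0.24, 1.77, -0.08, 1.08, 0.53], [-0.37, 0.28, 0.64, 1.73, -0.18, 1.19, 1.1]]
```

View pics/c0.png

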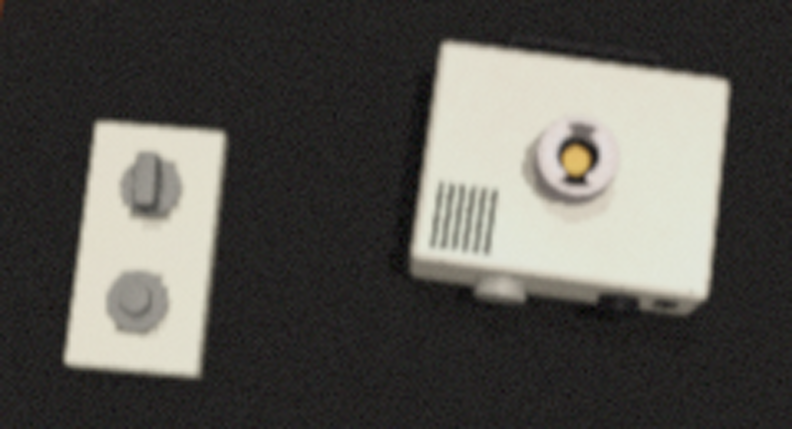

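The crop confirms the bar part at crop (148,180) with its bar along the tray's x, and the plug's round knob at (137,298). The socket slots are at crop (580,130) and (577,180), with the bore centre near (577,157). Next I take wrist looks at both from the same relative height, so the calibration bias cancels.

Run:
```python
from h import *
im=cv2.imread("pics/top0.png");C=cam("top")
for n,p,yaw,z in(("cart",(544,173),np.pi-.155,132),("sock",(523,-145.5),np.pi-.17,220)):
    move_pose([*p,z],down(yaw)); wait(.4)
    i,_=shot("wrist",f"pics/w_{n}.png"); print(n,get_time(),get_eef_pos(),np.round(get_joint_pos(),3),get_wrist_force())
a,b=cv2.imread("pics/w_cart.png"),cv2.imread("pics/w_sock.png")
cv2.imwrite("pics/wc.png",np.hstack([a[60:380,80:480],b[60:380,80:480]]))
```

```text
cart 2.475 [543.98179814 173.1524594  131.99544584] [-0.44   0.417  0.074  1.897 -0.041  0.83   1.072] [-0.13001554 -0.3638858   0.63580218]
sock 4.175 [ 523.076118   -145.23873147  219.91893294] [ 0.043  0.272  0.182  1.881 -0.058  0.994  1.652] [ 0.17883169  0.58248833 -0.82904085]
```

View pics/wc.png

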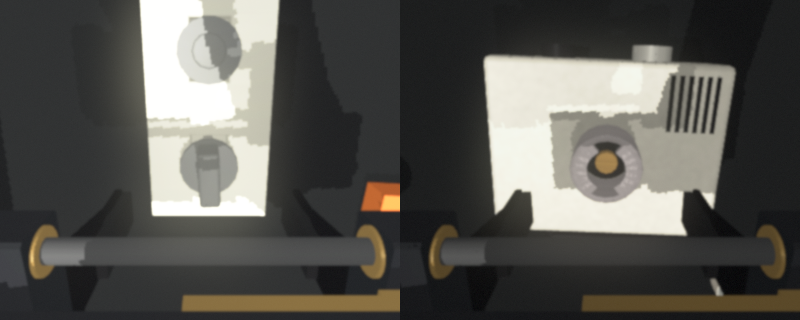

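The left view shows the cartridge flange centred near (208,165) with its bar pointing down the image, and the plug at (210,50). The right view shows the socket centred near (605,163), with slots above and below the amber plunger. Next I fit circles and edges.

Run:
```python
from h import *
out=[]
for n,z,rr,(cx,cy) in(("cart",42,(27,33),(288,225)),("sock",130,(34,40),(286,223))):
    im,C=load(f"pics/w_{n}.png"); s=4
    crop=im[cy-50:cy+50,cx-50:cx+50]; up=cv2.resize(crop,None,fx=s,fy=s,interpolation=cv2.INTER_CUBIC)
    g=cv2.GaussianBlur(cv2.cvtColor(up,cv2.COLOR_BGR2GRAY),(0,0),3)
    for rlo,rhi in [rr]+([(16,24)] if n=="sock" else []):
        h=cv2.HoughCircles(g,cv2.HOUGH_GRADIENT_ALT if 0 else cv2.HOUGH_GRADIENT,1,400,param1=60,param2=12,minRadius=rlo*s,maxRadius=rhi*s)
        x,y,r=h[0,0]; p=[(x+.5)/s-.5+cx-50,(y+.5)/s-.5+cy-50]
        print(n,p,r/s,onplane(p,C,z)[0]); cv2.circle(up,(int(x),int(y)),int(r),(0,0,255),1)
    out.append(up)
    # straight edges of tray / box top
    hsv=cv2.cvtColor(im,cv2.COLOR_BGR2HSV)
    m=((hsv[...,2]>110)&(hsv[...,1]<70)).astype(np.uint8)
    ls=cv2.createLineSegmentDetector().detect(cv2.cvtColor(im,cv2.COLOR_BGR2GRAY))[0][:,0]
    zz=30 if n=="cart" else 90
    for l in ls:
        L=np.hypot(*(l[2:]-l[:2]))
        if L>28 and l[1]<292 and l[3]<292:
            for zp in ([zz,72] if n=="cart" else [zz]):
                a,b=onplane([l[:2],l[2:]],C,zp); ang=np.degrees(np.arctan2(*(b-a)[[1,0]]))
                print(np.round(l),zp,"len %.0f ang %.2f"%(np.linalg.norm(b-a),(ang+45)%90-45))
cv2.imwrite("pics/fit.png",np.hstack(out))
```

```text
cart [np.float32(288.25), np.float32(225.25)] 29.0 [545.3772596  174.38056209  42.        ]
[359.  35. 219.  34.] 30 len 99 ang -9.36
[359.  35. 219.  34.] 72 len 82 ang -9.36
[217.  36. 232. 274.] 30 len 190 ang -8.94
[217.  36. 232. 274.] 72 len 157 ang -8.94
[233. 276. 343. 276.] 30 len 99 ang -8.97
[233. 276. 343. 276.] 72 len 82 ang -8.97
[344. 274. 360.  35.] 30 len 190 ang -9.02
[344. 274. 360.  35.] 72 len 158 ang -9.02
[464. 272. 553. 268.] 30 len 79 ang -6.10
[464. 272. 553. 268.] 72 len 65 ang -6.10
[ 48. 163.   0. 159.] 30 len 37 ang -13.13
[ 48. 163.   0. 159.] 72 len 31 ang -13.13
[ -1. 280.  25. 265.] 30 len 30 ang 20.40
[ -1. 280.  25. 265.] 72 len 25 ang 20.40
[ 69. 271.  50. 165.] 30 len 95 ang -12.18
[ 69. 271.  50. 165.] 72 len 79 ang -12.18
[ 24. 266.  67. 271.] 30 len 38 ang -16.57
[ 24. 266.  67. 271.] 72 len 31 ang -16.57
[558. 259. 464. 255.] 30 len 84 ang -12.16
[558. 259. 464. 255.] 72 len 70 ang -12.16
[541.  53. 543. 124.] 30 len 51 ang 6.47
[541.  53. 543. 124.] 72 len 42 ang 6.47
[550. 247. 447. 241.] 30 len 90 ang -12.18
[550. 247. 447. 241.] 72 len 75
[... 784 characters left out ...]
en 48 ang -12.33
[402. 138. 393. 193.] 90 len 49 ang -12.15
[392. 138. 385. 192.] 90 len 48 ang -12.21
[380. 191. 388. 138.] 90 len 47 ang -12.33
[383. 138. 376. 191.] 90 len 47 ang -12.26
[372. 191. 379. 138.] 90 len 47 ang -12.28
[374. 137. 367. 190.] 90 len 48 ang -12.38
[354. 191. 360. 137.] 90 len 48 ang -12.15
[363. 191. 369. 137.] 90 len 48 ang -12.29
[365. 137. 358. 192.] 90 len 49 ang -12.23
[355. 137. 350. 191.] 90 len 48 ang -12.12
[543.  28. 506. 202.] 90 len 142 ang -9.04
[345. 191. 348. 158.] 90 len 30 ang -12.34
[304. 259. 273. 261.] 90 len 31 ang -7.03
[ 46. 266.  76. 244.] 90 len 41 ang 24.38
[ 32. 209.   1. 221.] 90 len 34 ang 10.03
[310. 186. 322. 218.] 90 len 33 ang 11.48
```

View pics/fit.png

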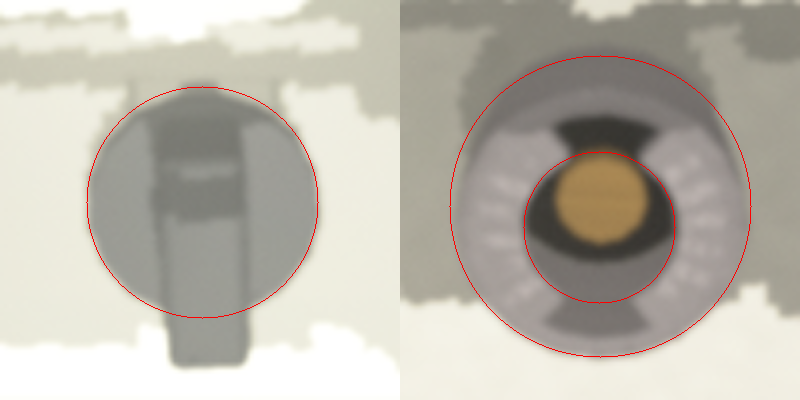

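Run:
```python
from h import *
f=lambda u,cx,cy:[[(x+.5)/4-.5+cx-50,(y+.5)/4-.5+cy-50] for x,y in u]
im,C=load("pics/w_sock.png"); P=lambda u,z:onplane(f(u,286,223),C,z)[:,:2]
a=-np.radians(12.25); Rz=np.array([[np.cos(a),np.sin(a)],[-np.sin(a),np.cos(a)]]) # world->box axes
g=lambda p:np.round(p@Rz.T,1).tolist()
print("sock box-axes: slot ends",g(P([(607,117),(598,337)],130)),"bore LR",g(P([(525,225),(675,225)],130)),"outer L R B T",g(P([(450,210),(750,210),(600,357),(600,87)],130)))
l=lambda pts:g(onplane(pts,C,90)[:,:2])
print("edges left",l([[163,118],[174,273]]),"right",l([[393,267],[415,129]]),"near",l([[411,125],[166,115]]))
print("tcp",g(np.array([[523.076,-145.239]])))
im,C=load("pics/w_cart.png"); a=-np.radians(9); Rz=np.array([[np.cos(a),np.sin(a)],[-np.sin(a),np.cos(a)]])
P=lambda u,z:onplane(f(u,288,225),C,z)[:,:2]
print("cart tray-axes: flange L R",g(P([(88,205),(318,205)],42)),"flange bottomish/top",g(P([(202,318),(202,87)],42)),"bar far,near(215/163) z72",g(P([(208,366),(200,215),(200,163)],72)),"bar sides",g(P([(168,300),(249,300)],72)))
l=lambda pts:g(onplane(pts,C,30)[:,:2])
print("tray L",l([[217,36],[232,274]]),"R",l([[344,274],[360,35]]),"ends",l([[233,276],[343,276],[359,35],[219,34]]),g(np.array([[543.98,173.15]])))
# top camera zoom
t=cv2.imread("pics/top0.png")
u=np.hstack([cv2.resize(t[y-22:y+22,x-22:x+22],(396,396),interpolation=cv2.INTER_CUBIC) for x,y in((205,205),(335,198))]);cv2.imwrite("pics/tz.png",u)
```

```text
sock box-axes: slot ends [[520.1, 47.7], [567.6, 52.7]] bore LR [[543.4, 34.4], [542.1, 64.8]] outer L R B T [[540.8, 18.9], [538.2, 79.4], [572.1, 53.7], [514.1, 45.5]]
edges left [[465.5, -139.2], [613.0, -139.8]] right [[596.9, 76.8], [465.1, 76.1]] near [[461.9, 72.1], [463.0, -136.5]]
tcp [[542.0, -30.9]]
cart tray-axes: flange L R [[512.0, 234.4], [511.9, 280.9]] flange bottomish/top [[537.0, 257.5], [487.3, 257.4]] bar far,near(215/163) z72 [[532.5, 258.5], [502.8, 256.9], [493.1, 256.9]] bar sides [[519.2, 251.2], [519.2, 265.8]]
tray L [[373.3, 206.7], [562.2, 207.4]] R [[562.1, 307.7], [372.4, 308.0]] ends [[564.2, 208.2], [564.1, 306.9], [372.4, 307.3], [372.0, 208.2]] [[510.2, 256.1]]
```

View pics/tz.png

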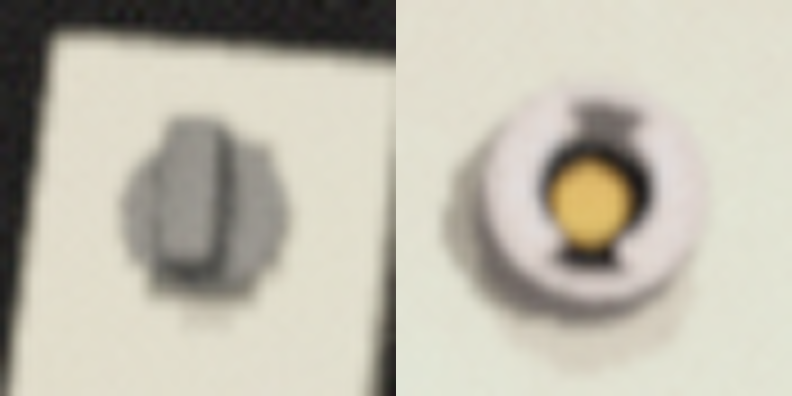

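The top crop shows the same layout, with the bar leaning slightly from the tray axis and the socket bore near top pixel (335,197). The estimates agree: cartridge at (546.3,174.3) with yaw about -7.5°, socket at (528.0,-146.6) with box yaw -12.25°. Now I grasp and lift.

Run:
```python
from h import *
q=down(np.pi-np.radians(7.5))
move_pose([546.3,174.3,130],q); print(np.round(get_joint_pos(),2))
move_straight([546.3,174.3,61],q,80); print("at",get_eef_pos(),get_wrist_force())
grip(0,55); print("gap",get_finger_gap(),get_gripper_force(),get_wrist_force(),get_eef_pos())
move_straight([546.3,174.3,100],None,60); print("lift",get_finger_gap(),get_wrist_force())
move_straight([546.3,174.3,235],None,200)
wait(.2);shot("wrist","pics/w_held.png");shot("scene","pics/s_held.png");print(get_time(),get_eef_pos(),get_wrist_force())
a=cv2.imread("pics/w_held.png");b=cv2.imread("pics/s_held.png")
cv2.imwrite("pics/held.png",np.hstack([a[110:410,90:490],cv2.resize(b[80:230,230:430],None,fx=2,fy=2)]))
```

```text
[-0.4   0.42  0.03  1.89 -0.01  0.83  1.07]
at [546.70463521 174.45472291  61.42496542] [ 0.06664055 -0.21982742 -0.16100547]
gap 15.808407795470496 54.9733248911798 [-0.33983171 -0.14042434 -0.43670711] [546.32016967 174.28025165  60.99056349]
lift 15.052018388264207 [-0.88916086  0.72486686 -1.48672932]
9.5167 [545.92465647 174.18228505 233.9908199 ] [ 0.47643627  0.5208463  -1.52972412]
```

View pics/held.png

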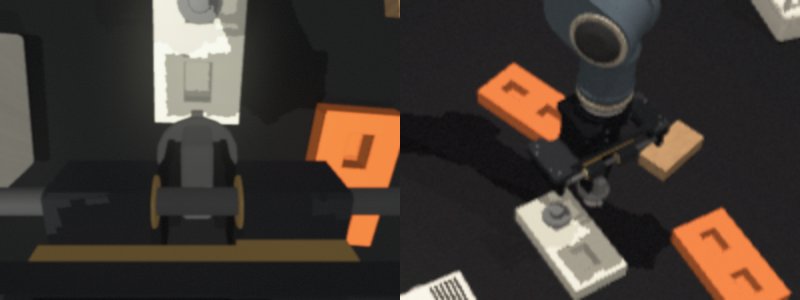

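The wrist view shows the cartridge gripped squarely: flange centred near crop (198,150), in line with the TCP, and its cavity now empty. The scene view shows the plug undisturbed. Measured in-hand offset is about 0, so I descend in steps with force checks.

Run:
```python
from h import *
q=down(np.pi-np.radians(12.25)); x,y=528.0,-146.6
move_pose([x,y,232],q); move_straight([x,y,188],q,100); wait(.2)
print(get_time(),get_eef_pos(),get_wrist_force())
for z in (180,175,171,168,165,162):
    move_straight([x,y,z],q,40); F=np.array(get_wrist_force()); print(z,np.round(get_eef_pos(),2),F.round(1),np.round(get_wrist_torque(),2))
    if F[2]>14 or np.hypot(F[0],F[1])>12: print("stop");break
print(get_time(),get_finger_gap())
```

```text
11.5333 [ 528.53336223 -146.69554465  188.76888759] [-0.5818303   0.77430701 -1.75644344]
180 [ 527.73 -146.54  179.61] [-0.3 -0.4 -1.7] [-0.01 -0.03 -0.02]
175 [ 527.77 -146.54  174.65] [-1.  -0.4 -1.5] [ 0.03 -0.06 -0.01]
171 [ 527.79 -146.55  170.69] [ 0.9 -0.1 -2.1] [-0.06  0.05  0.02]
168 [ 527.87 -146.53  167.8 ] [-0.7 -0.7 -0.7] [-0.02 -0.01 -0.01]
165 [ 528.38 -146.71  165.5 ] [-0.9 -0.3  2.8] [ 0.08  0.15 -0.02]
162 [ 528.42 -146.72  162.51] [-0.8 -0.5  5.6] [ 0.11  0.26 -0.03]
13.1583 15.828058236227607
```

The spring is felt exactly where expected, so the lugs are in the slots. I press home next.

Run:
```python
from h import *
q=down(np.pi-np.radians(12.25)); x,y=528.0,-146.6
for z in (159,157,155.5,154.5,153.5,152.5):
    move_straight([x,y,z],q,30);wait(.15); F=np.array(get_wrist_force()); print(z,np.round(get_eef_pos(),2),F.round(1),np.round(get_wrist_torque(),2))
    if F[2]>24 or np.hypot(F[0],F[1])>12: print("stop");break
print(get_time(),get_finger_gap(),np.round(get_joint_pos(),3))
```

```text
159 [ 528.48 -146.74  159.98] [-2.1  1.2  7.5] [ 0.15  0.45 -0.01]
157 [ 528.51 -146.75  158.24] [-1.5  0.5  8.9] [0.11 0.6  0.  ]
155.5 [ 528.5  -146.74  156.9 ] [-2.6  0.2 11.4] [ 0.2   0.72 -0.  ]
154.5 [ 528.53 -146.76  156.04] [-3.2  1.7 11.1] [0.23 0.7  0.01]
153.5 [ 528.52 -146.74  155.14] [-3.7  0.2 12.6] [0.3  0.82 0.04]
152.5 [ 528.56 -146.77  154.92] [-4.3  1.3 17.8] [ 0.36  1.24 -0.02]
15.5583 15.908996431244791 [ 0.047  0.356  0.185  1.935 -0.086  0.856  1.633]
```

Home at TCP z≈154.95 with the force rising above the spring. I twist clockwise (decreasing yaw) in steps, watching the torque.

Run:
```python
from h import *
x,y=528.0,-146.6
for d in (15,30,45,60,75,85,90,93,95):
    move_pose([x,y,152.5],down(np.pi-np.radians(12.25+d))); F=np.array(get_wrist_force());T=np.array(get_wrist_torque())
    Rm=R.from_quat(get_orientation()).as_matrix(); h=-np.degrees(np.arctan2(Rm[1,0],Rm[0,0]))-12.25
    print(d,"actual %.2f"%((180+h)%360),np.round(get_eef_pos(),2),F.round(1),T.round(2),round(get_joint_pos()[6],2),round(get_finger_gap(),2))
    if abs(T[2])>2.0 or np.hypot(F[0],F[1])>25: print("stop");break
print(get_time())
```

```text
15 actual 15.03 [ 529.53 -147.07  154.95] [-2.1  1.1 15.1] [ 0.17  0.68 -0.05] 1.4 15.76
30 actual 30.02 [ 529.96 -146.74  154.97] [-1.9  1.5 15.3] [ 0.17  0.46 -0.08] 1.16 15.83
45 actual 45.00 [ 530.22 -146.49  154.99] [-1.8  1.2 14.2] [ 0.33  0.32 -0.12] 0.93 15.63
60 actual 60.01 [ 530.54 -146.92  155.  ] [-0.1  1.4 14.7] [ 0.09  0.21 -0.1 ] 0.7 15.47
75 actual 75.02 [ 530.6  -147.45  155.03] [-0.7 -0.1 13.5] [-0.08  0.19 -0.02] 0.47 15.94
85 actual 85.03 [ 530.53 -147.44  155.01] [-0.6 -0.1 13.5] [-0.08  0.21 -0.06] 0.31 15.43
90 actual 89.98 [ 529.51 -147.07  154.94] [-3.2  1.5 16.4] [0.18 0.79 0.12] 0.24 15.67
93 actual 92.95 [ 528.84 -146.74  154.92] [-4.7  1.7 18.9] [0.35 1.27 0.17] 0.19 15.31
95 actual 94.85 [ 528.61 -146.62  154.93] [-4.9  1.8 19.5] [0.4  1.33 0.53] 0.16 15.78
18.25
```

Run:
```python
from h import *
move_pose([528.0,-146.6,150.5],down(np.pi-np.radians(12.25+95.7)));wait(.5)
print(get_time(),np.round(get_eef_pos(),2),np.round(get_wrist_force(),1),np.round(get_wrist_torque(),2),get_finger_gap(),get_gripper_force())
a,_=shot("wrist","pics/w_end.png");b,_=shot("scene","pics/s_end.png")
cv2.imwrite("pics/end.png",np.hstack([a[110:410,90:490],cv2.resize(b[165:315,170:370],None,fx=2,fy=2)]))
```

```text
19.0 [ 528.65 -146.66  154.88] [-9.8  3.7 33.5] [0.77 2.43 0.76] 15.306145724901395 55.34962319768965
```

View pics/end.png

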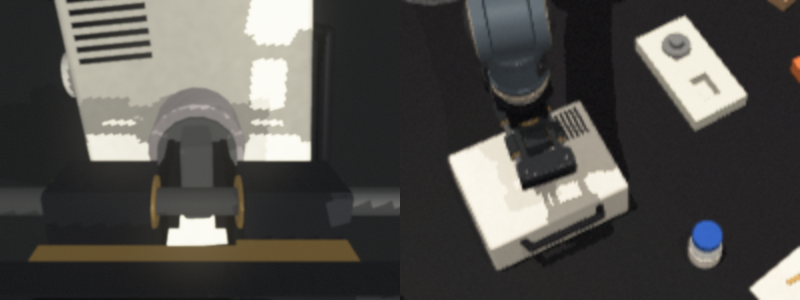

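The end view shows the flange seated concentrically on the rim around crop (197,120), the bar across the box along its y, and the plug still in the tray. I ease the push to about 25 N and hand in.

Run:
```python
from h import *
move_pose([528.0,-146.6,151.8],down(np.pi-np.radians(12.25+95.7)));wait(.5)
print(get_time(),np.round(get_eef_pos(),2),np.round(get_wrist_force(),1),np.round(get_wrist_torque(),2))
print(close_job())
```

```text
19.85 [ 528.61 -146.63  154.88] [-6.7  2.7 25.8] [0.52 1.79 0.81]
the job is handed in; nothing more can be done
None
```

I moved the lamp cartridge from the tray into the spring socket, turned it about 93° clockwise to its stop, and handed the job in at 19.85 s with the arm still gripping it and pressing it home at about 26 N.

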